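# Gauge the free slot of a tablet stand

## Robot

A 7-joint arm with a two-finger parallel gripper is mounted at the origin on the work surface. World frame = base frame: x ahead of the robot, y to its left, z up, the work surface at z = 0. Lengths are in m, angles in rad, forces in N, time in s.
With the tool pointing down it reaches from about 0.35 to 0.775 m from the base axis. Payload 3.1 kg.
Tool frame: the origin (TCP) lies at the very end of the fingers, on their centre line; the grasp point (between the pads) lies 19 mm behind it; y points along the fingers, z is the direction in which the jaws open and shut, and the axes are right-handed (so a half turn about y gives the same grasp; the last joint's range is limited). The gripper opens to 85 mm and grips with 20 to 120 N. Pads are 22 mm wide; open, the fingers measure 114 mm over their backs; the gripper's body (76 mm by 85 mm) begins 54 mm behind the grasp point. The pads swing forward as they close: fully open they stand 13 mm farther back than shut.
Start: joints at [-1.321, 0.311, 0.014, 1.512, -0.004, 1.319, -0.027], TCP at [0.158, 0.527, 0.231] pointing down, gripper open.
Joint ranges: [-2.7, 2.7], [-0.3, 1.91], [-1.27, 1.3], [0.12, 2.57], [-1.44, 4.58], [0.2, 2.03], [-3.05, 3.05]. Speed limits (rad/s): [2.79, 2.79, 3.14, 3.14, 3.14, 3.14, 3.14].

## Interface

Orientations are given as a unit quaternion [x, y, z, w].
In Python, from station import * gives the robot as it stands. The module is installed in compiled form; this text tells all that it offers.
- The arm moves only by the tool step_arm, never from a script. Its argument "increments" is a list of rows, each a list of 5 numbers: the closure in counts, from 0 (fully open) to 255 (shut), then the shift along the tool's x, y, z in m, then the turn about the tool's y in rad. A call has 1 to 5 rows; each row shifts and turns the commanded pose from where the row before left it, along the tool's axes as they then stand; what a row does not reach is not made up. A row lasts 1/10 s, in which the tool goes at most 50 mm and 8.59 degrees, less where a joint would pass 70% of its speed; a pose out of reach is approached as far as the arm can. A call with a gripper value outside its range is refused whole. The fingers move at their own pace and stop on an object; "grip_force" is the grip in N (left out, the last holds). Time passes only in rows, so rows that do not move let the fingers close. It gives the time, the measured TCP pose, the force and the opening at its end, in the units of the state.
- read_state(): the state, without advancing time (a new reading comes with each control period).
- grab_frame(name): name is "scene" or "side" or "wrist"; returns a dict with "pixels" (420x560x3 uint8, red, green, blue), "fovy" (degrees; the focal length in pixels is half the picture's height over the tangent of half this angle, whatever the lens; pixels are square), "cx", "cy" (the principal point, pixels), "extrinsics" (4x4, takes a point from world to camera coordinates). Camera axes: x right, y down, z forward; pixel columns grow to the right and rows downward; lengths in m; the calibration is good to about 2 mm. The wrist camera is an equidistant fisheye: a pixel r from the principal point sees the ray r / f radians off the axis. A picture is of the moment at which its call begins. There is no depth.
- close_job(): hands the job in, once; it reports no verdict.
The state is a dict: "time": time; "joints": joint angles; "joint_velocities": joint speeds; "joint_efforts": joint torques, N m; "ee_pos": TCP position; "eef_rot": TCP orientation; "contact_force": force on the tool from outside, world axes, zero at the start; "moment": the same for the moment, N m; "gripper_width": finger opening in m.
Only numpy, scipy, OpenCV 4.12 (cv2) and the standard library are available. Lean on these libraries where they do the work, as an engineer would, in place of code of your own. Each camera call takes 0.05 s, during which the arm holds its last target.

## Task

Take the steel taper gauge out of the tool rack by its grip and lower it, thin end first, upright and square, into the empty slot of the tablet stand until it sits snug, dragging on both plates; do not force it. Then finish still gripping it, holding it still and clear of the slot's floor, so that I can read the slot's width off the blade. Do not shove the stand about, and leave the other tools, the battery pack, the jar and the notebook nearby where they are.

Things in the scene. Friction and masses are not known exactly. Their poses are not given: they have to be found in the camera images.
- gauge: Steel wedge-shaped taper gauge with black grip, 130 mm long, 0.12 kg, standing thin end down in the rack's middle hole. Origin: middle of the thin end; z up the blade, y through its thickness, x across its 24 mm width. Blade z = 0 to 80 mm, both faces sloping alike, 3 mm thick at z = 0, 15 mm at z = 80. Its polished steel slides on the plates (friction about 0.25). Lift it 80 mm to leave the rack.
- gauge_grip (a point): Middle of the gauge's black grip, 107.5 mm up from the thin end. The grip is a block 30 (gauge x) by 16 (gauge y) by 45 mm, free on all sides; under it a collar 36 by 26 by 5 mm rests on the rack's top.
- rack: Plywood tool rack fixed to the desk, 200 (x) by 70 (y) mm, top at 95 mm; origin at the middle of its underside. Holes in a row along its x: the gauge in the middle one (28 by 18.5 mm), its x and y along the rack's within 2 degrees; a screwdriver at x = -60 mm and an awl at x = +60 mm.
- stand: Loose aluminium upright tablet stand, 1.2 kg, slides on the desk at roughly 8 N. Origin: middle of its underside. Base 130 x 130 mm, its top (the slots' floor) at z = 12 mm. Three upright plates, 100 mm long (x), 8 thick (y), tops at z = 97 mm, leave two slots along x: one (y = -20 to -4 mm) holds the battery pack; the empty one, to be gauged, lies between middle plate and end plate, at +y.
- mid_plate: The stand's middle plate, rigid with the stand. Origin on its face towards the empty slot, at mid length and at the slot's floor, 85 mm below the plate's top edge; axes as the stand's. The empty slot lies on its +y side.
- end_plate: The stand's end plate, the one with a thumbscrew at its outer foot; locked at an unknown place along the stand's y. Origin on its face towards the empty slot, at mid length and at the slot's floor; axes as the stand's. The slot's width, 7 to 12.5 mm, is the distance from mid_plate to end_plate, its middle halfway between them.
- battery: Grey battery pack 130 by 12 by 70 mm, on edge in the stand's other slot; origin at the middle of its underside. Bystander.
- driver: Screwdriver in the rack, handle 21 mm thick, top at 147 mm; origin at its tip. Bystander.
- awl: Awl with a wooden handle in the rack, handle 26 mm thick, top at 131 mm; origin at its tip. Bystander.
- pill_bottle: White jar, 44 mm across, 80 mm tall, between rack and stand; origin under its middle. Bystander.
- jotter: Brown pocket notebook 100 by 70 by 14 mm lying between rack and stand; origin under its middle. Bystander.
Mind the look-alikes: they are no part of the job. Of the things that look like the rack, take the one that is farthest to the robot's right at the start.

How it is judged:
By the outcome, as a careful person would: the job done as asked, in the order asked, and still so for the second after the job is handed in, while the arm keeps its last pose, push and grip.
It also fails if it takes over 45 s, if anything falls off the work surface, if the arm or the gripper's body presses on something with over 40 N, if the wrist force passes 120 N, or if a joint passes its speed limit or range.

## Working session

There is one attempt and no reset: what is moved stays moved. The work goes in short steps, Python scripts to look and compute and a tool call to move; the robot and the scene stay as the last step left them, time stands still between calls to the robot, and variables do not carry over. Pictures are saved under pics/ and viewed, and the job is handed in when it is done.

Besides the shell and the picture viewer there is one more tool, called after "Call:" by a JSON object that holds its "api" and its "payload". step_arm: Moves the arm, as the interface text tells. Its arguments: {"type":"object","properties":{"increments":{"type":"array","items":{"type":"array","items":{"type":"number"}}},"grip_force":{"type":"number"}},"required":["increments"]}

```bash
mkdir -p pics; cat > h.py <<'E'
import numpy as np, cv2
from station import *
def snap(n,f):
    g=grab_frame(n); cv2.imwrite('pics/'+f+'.png',g['pixels'][:,:,::-1]); np.savez('pics/'+f+'.npz',pixels=g['pixels'],fovy=g['fovy'],cx=g['cx'],cy=g['cy'],E=g['extrinsics'],fish=(n=='wrist')); return g
E
python3 - <<'E'
from h import *
for n in ['scene','side','wrist']:
    g=snap(n,n+'0'); print(n,g['fovy'],g['cx'],g['cy'],np.round(g['extrinsics'],3).tolist())
print(read_state())
E
```

```text
scene 54.66178230610755 273.52821021348893 211.50621726461267 [[0.366, 0.931, -0.007, -0.205], [0.596, -0.239, -0.767, -0.213], [-0.715, 0.276, -0.642, 1.24], [0.0, 0.0, 0.0, 1.0]]
side 57.35172163909332 278.74143953839814 211.32389131488554 [[-0.948, -0.317, -0.011, 0.445], [-0.152, 0.484, -0.862, 0.134], [0.279, -0.816, -0.507, 0.99], [0.0, 0.0, 0.0, 1.0]]
wrist 65.70646984690485 278.0013866314938 211.28182587938943 [[0.288, 0.958, -0.002, -0.549], [0.907, -0.272, 0.32, -0.043], [0.306, -0.095, -0.947, 0.38], [0.0, 0.0, 0.0, 1.0]]
{'time': 0.15, 'joints': array([-1.32070699,  0.31160435,  0.01401512,  1.51268522, -0.00440747,
        1.31919922, -0.02720231]), 'joint_velocities': array([ 3.04214873e-05, -6.43812724e-04,  6.11766775e-04, -3.30138378e-03,
        5.84198731e-04, -4.91508521e-04,  2.27075315e-04]), 'joint_efforts': array([ 5.87257800e-04, -3.80275691e+01,  1.46273864e-01, -2.30845660e+01,
        1.23586631e-02,  9.68686247e-03,  1.01236886e-07]), 'ee_pos': array([0.15804998, 0.52622482, 0.23043784]), 'eef_rot': array([ 0.70025305, -0.10284674,  0.10271172, -0.69894099]), 'contact_force': array([-0.0749537 , -0.21212457,  0.50919864]), 'moment': array([-0.02428586, -0.00570075, -0.02694885]), 'gripper_width': 0.08538883542589805}
```

View pics/scene0.png

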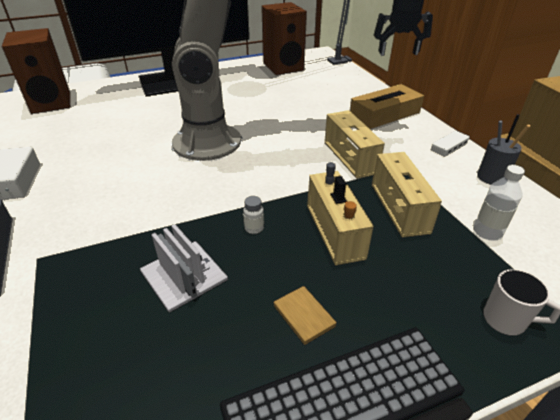

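View pics/side0.png

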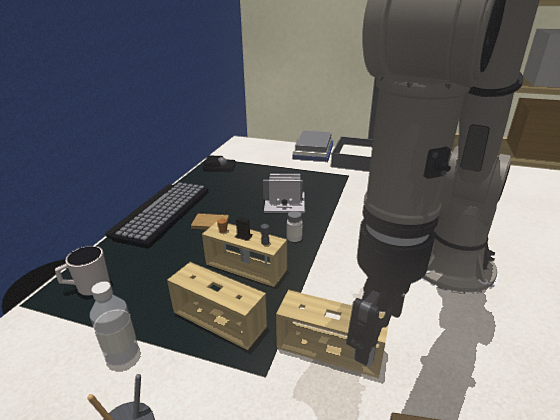

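View pics/wrist0.png

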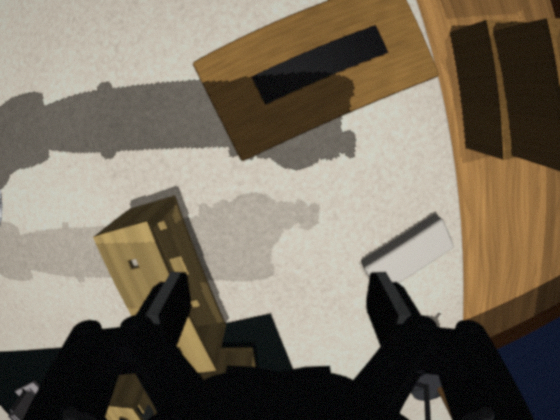

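The three rack-like boxes in the scene view are the one with tools at (340,215), an empty one at (407,192) and an empty one at (353,142). Scene columns grow with +y, so the robot's right is the leftmost box, at (340,215). It also holds the three tools. I'll confirm it in an enlarged crop.

```bash
python3 - <<'E'
import cv2
a=cv2.imread('pics/scene0.png');b=cv2.imread('pics/side0.png')
cv2.imwrite('pics/c1.png',cv2.resize(a[150:270,295:385],None,fx=5,fy=5,interpolation=cv2.INTER_CUBIC)[:600])
cv2.imwrite('pics/c2.png',cv2.resize(a[215:315,130:240],None,fx=6,fy=6,interpolation=cv2.INTER_CUBIC))
cv2.imwrite('pics/c3.png',cv2.resize(b[205:290,195:295],None,fx=7,fy=7,interpolation=cv2.INTER_CUBIC))
cv2.imwrite('pics/c4.png',cv2.resize(b[165:245,255:315],None,fx=7,fy=7,interpolation=cv2.INTER_CUBIC))
E
```

```text
(no output)
```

View pics/c1.png

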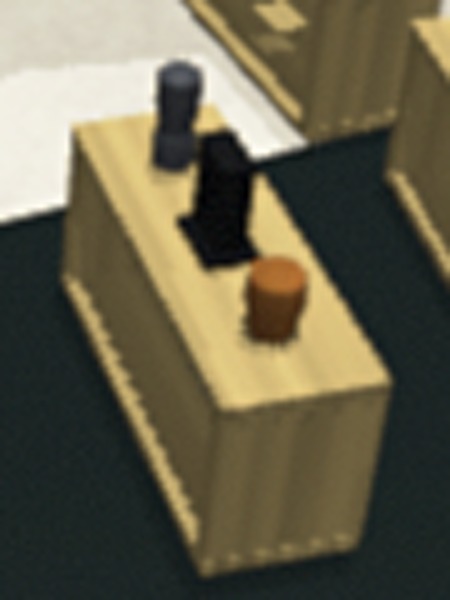

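View pics/c2.png

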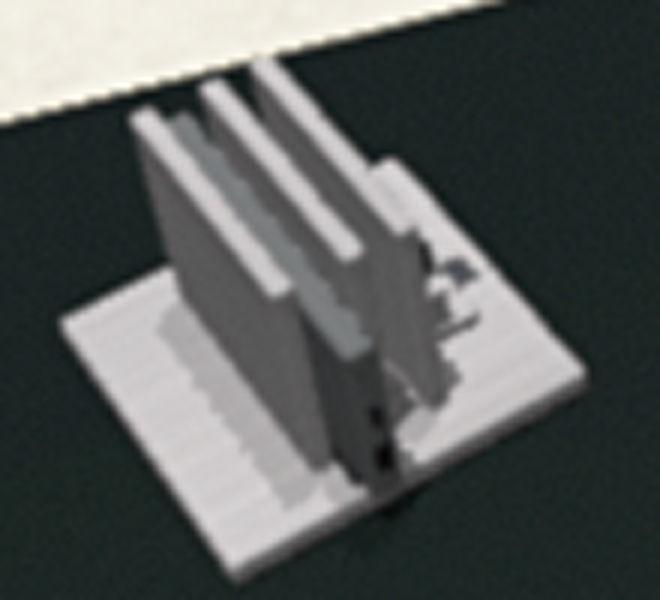

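View pics/c3.png

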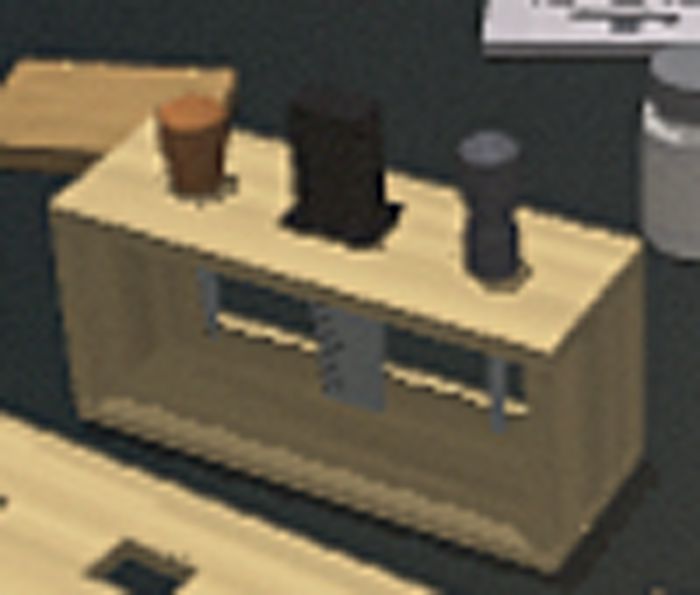

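View pics/c4.png

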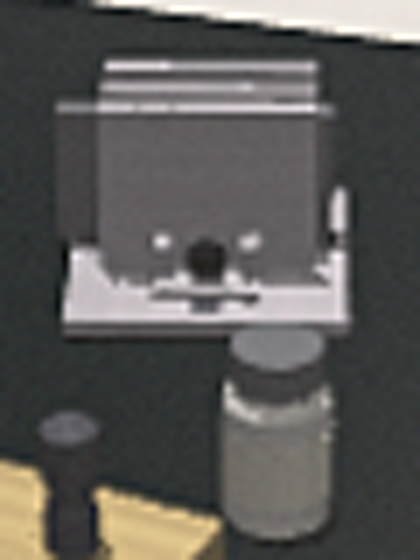

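Crops confirm the rack with black gauge grip in the middle (scene ~ (339,190)), driver at (331,173), awl at (350,210). The stand is at scene (185,265), with its end plate on the right (+y side, thumbscrew there). Now measuring.

```bash
cat >> h.py <<'E'
def load(f): return dict(np.load('pics/'+f+'.npz'))
def ray(g,u,v):
    f=g['pixels'].shape[0]/2/np.tan(np.radians(g['fovy'])/2)
    x,y=u-g['cx'],v-g['cy']
    if g.get('fish',False):
        r=np.hypot(x,y); t=r/f; d=np.array([x/r*np.sin(t),y/r*np.sin(t),np.cos(t)])
    else: d=np.array([x/f,y/f,1])
    E=g['E']; R=E[:3,:3]; c=-R.T@E[:3,3]
    return c,R.T@d/np.linalg.norm(d)
def onz(g,u,v,z):
    c,d=ray(g,u,v); return c+d*(z-c[2])/d[2]
def cr(p,off,s): return off[0]+(p[0]+.5)/s-.5, off[1]+(p[1]+.5)/s-.5
def proj(g,P):
    f=g['pixels'].shape[0]/2/np.tan(np.radians(g['fovy'])/2)
    E=g['E'];p=E[:3,:3]@np.array(P)+E[:3,3]
    if g.get('fish',False):
        t=np.arctan2(np.hypot(p[0],p[1]),p[2]); r=np.hypot(p[0],p[1]); return np.array([g['cx']+f*t*p[0]/r,g['cy']+f*t*p[1]/r])
    return np.array([g['cx']+f*p[0]/p[2],g['cy']+f*p[1]/p[2]])
E
python3 - <<'E'
from h import *
s=load('scene0');d=load('side0');np.set_printoptions(precision=4,suppress=True)
def go(name,g,off,sc,pts,z):
    P=[onz(g,*cr(p,off,sc),z)[:2] for p in pts]; print(name,np.array(P).tolist())
    return np.array(P)
def info(P):
    print('  center',P.mean(0),'edges',[np.round(np.r_[np.linalg.norm(P[(i+1)%4]-P[i]),np.degrees(np.arctan2(*(P[(i+1)%4]-P[i])[::-1]))],4).tolist() for i in range(4)])
P=go('rack scene',s,(295,150),5,[(75,127),(215,108),(390,380),(218,408)],.095);info(P)
P=go('rack side',d,(195,205),7,[(50,205),(150,118),(642,240),(550,355)],.095);info(P)
P=go('base scene',s,(130,215),6,[(62,320),(390,160),(585,375),(235,572)],.012);info(P)
P=go('base side',d,(255,165),7,[(65,322),(349,322)],.012);print(np.linalg.norm(P[1]-P[0]),np.degrees(np.arctan2(*(P[1]-P[0])[::-1])))
for n,pts in dict(outer=[(133,112),(290,290)],mid=[(205,85),(350,258)],end=[(255,62),(400,232)]).items():
    P=go(n,s,(130,215),6,pts,.097);print(np.linalg.norm(P[1]-P[0]),np.degrees(np.arctan2(*(P[1]-P[0])[::-1])))
go('grip top scene',s,(295,150),5,[(198,137),(235,131),(250,160),(210,172)],.130)
go('awl/driver',s,(295,150),5,[(179,75)],.147);go('awl',s,(295,150),5,[(277,267)],.131)
go('driver side',d,(195,205),7,[(490,147)],.147);go('awl',d,(195,205),7,[(193,110)],.131)
go('grip top side',d,(195,205),7,[(337,105)],.130)
go('jar scene',s,(0,0),1,[(253,202)],.08);go('jar side',d,(255,165),7,[(278,347)],.08)
q=read_state();from scipy.spatial.transform import Rotation as R
print(R.from_quat(q['eef_rot']).as_matrix())
E
```

```text
rack scene [[0.39977393424018015, 0.1534776880212948], [0.41019348245871423, 0.22050026458769334], [0.6036738194750526, 0.19389238665731956], [0.5928601815353769, 0.12330817198093708]]
  center [0.5016 0.1728] edges [[0.0678, 81.1633], [0.1953, -7.8303], [0.0714, -98.7101], [0.1954, 171.1194]]
rack side [[0.6032081808767766, 0.1962211439547571], [0.5955922206507127, 0.13297861893637652], [0.3971250192394937, 0.15381924243080447], [0.4058368776315242, 0.22530966638572847]]
  center [0.5004 0.1771] edges [[0.0637, -96.8668], [0.1996, 174.0055], [0.072, 83.0522], [0.1995, -8.3839]]
base scene [[0.46340839352513197, -0.25461833758715774], [0.4280692569859963, -0.13302111134175731], [0.5531066632810466, -0.09601297581287502], [0.5893600328455623, -0.21860605754547696]]
  center [ 0.5085 -0.1756] edges [[0.1266, 106.2052], [0.1304, 16.4875], [0.1278, -73.5259], [0.131, -164.0436]]
base side [[0.5479540131305016, -0.08894214243180154], [0.42613470308850665, -0.12710477547146515]]
0.12765708307660692 -162.60566395512174
outer [[0.465977033517898, -0.21445539633819727], [0.5621642496465926, -
[... 266 characters left out ...]
4684003376796115]]
0.09796947914624056 15.723351177872637
grip top scene [[0.47109040010454795, 0.1757426209385038], [0.4730610045818926, 0.19253195442828647], [0.4941622731515912, 0.18808562499909526], [0.4954594638909099, 0.1684335012145604]]
awl/driver [[0.4479062522971303, 0.17716215416604425]]
awl [[0.5625149083272242, 0.16197219452661565]]
driver side [[0.4381520895373209, 0.18956647418586658]]
awl [[0.5543386491717179, 0.1749029305266101]]
grip top side [[0.5083994914331527, 0.15529470798271228]]
jar scene [[0.42724655416764756, 0.005379486860312255]]
jar side [[0.4186798125719159, 0.012508437914546033]]
[[ 0.9577 -0.0005  0.2876]
 [-0.2876 -0.0018  0.9577]
 [ 0.0001 -1.     -0.0019]]
```

Call:
{"api": "step_arm", "payload": {"increments": [[0,0,0,0,-0.145],[0,0.0325,0,-0.0249,0],[0,0.0325,0,-0.0249,0],[0,0.0325,0,-0.0249,0],[0,0.0325,0,-0.0249,0]], "grip_force": 40}}

```text
time: 0.65
ee_pos: [0.273, 0.4078, 0.231]
eef_rot: [0.705, -0.052, 0.052, -0.705]
contact_force: [1.0, -0.0, -0.7]
gripper_width: 0.0856
```

Call:
{"api": "step_arm", "payload": {"increments": [[0,0.0325,0,-0.0249,0],[0,0.0325,0,-0.0249,0],[0,0.0325,0,-0.0249,0],[0,0.0325,0,-0.0249,0],[0,0.0325,0,-0.0249,0]]}}

```text
time: 1.15
ee_pos: [0.4155, 0.2609, 0.2312]
eef_rot: [-0.705, 0.052, -0.052, 0.705]
contact_force: [1.1, 1.0, 0.1]
gripper_width: 0.0853
```

Call:
{"api": "step_arm", "payload": {"increments": [[0,0.0325,0,-0.0249,0],[0,0.0325,0,-0.0249,0],[0,0.032,0,-0.0245,0],[0,0,0,0,0],[0,0,0,0,0]]}}

```text
time: 1.65
ee_pos: [0.5001, 0.1734, 0.2308]
eef_rot: [0.705, -0.053, 0.053, -0.705]
contact_force: [-0.2, 1.1, 0.2]
gripper_width: 0.0851
```

```bash
python3 - <<'E'
from h import *
g=snap('wrist','w1');g=snap('scene','s1');g=snap('side','d1')
s=read_state();print(s['ee_pos'],s['contact_force'],s['moment'],s['eef_rot'])
E
```

```text
[0.49881964 0.17630766 0.23103351] [ 0.16555233  0.54952717 -0.01460809] [ 0.05720438 -0.05212843 -0.01603796] [-0.70501262  0.05125798 -0.05041649  0.70554093]
```

View pics/w1.png

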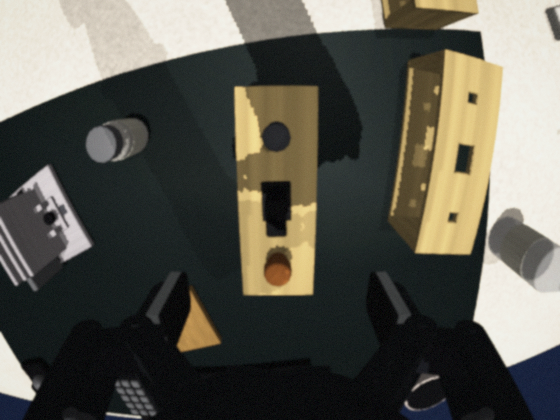

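Wrist view: the rack is between the fingers, with the gauge grip near (276,205), driver (276,136) and awl (278,268). Rack edges are nearly vertical in the picture. Enlarging for exact points.

```bash
python3 - <<'E'
from h import *
g=load('w1');a=cv2.imread('pics/w1.png')
cv2.imwrite('pics/c5.png',cv2.resize(a[75:305,215:345],None,fx=2.6,fy=2.6,interpolation=cv2.INTER_CUBIC))
cv2.imwrite('pics/c6.png',cv2.resize(a[170:250,240:320],None,fx=7,fy=7,interpolation=cv2.INTER_CUBIC))
for P in [(.5,.175,.23),(.4988,.176,.145),(.5,.175,.095)]: print(proj(g,P))
for n,p,z in [('tl',(235,87),.095),('tr',(319,86),.095),('br',(314,295),.095),('bl',(243,295),.095),('drv',(276,136),.147),('awl',(277.5,268),.131)]: print(n,onz(g,*p,z))
E
```

```text
[280.11423008 272.17541561]
[280.61918025 214.13474311]
[279.32479084 197.12753942]
tl [0.39859968 0.15263906 0.095     ]
tr [0.40838121 0.22250945 0.095     ]
br [0.60727704 0.19457427 0.095     ]
bl [0.59647133 0.12317943 0.095     ]
drv [0.4410906  0.18138641 0.147     ]
awl [0.55081588 0.16570873 0.131     ]
```

View pics/c6.png

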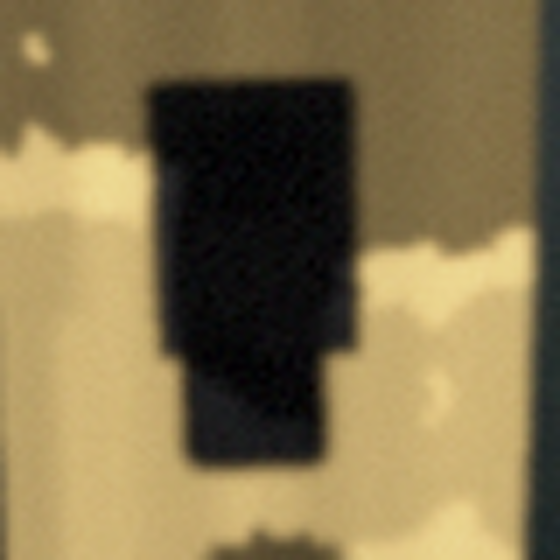

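```bash
python3 - <<'E'
from h import *
g=load('w1')
f=lambda p,z:onz(g,*cr(p,(240,170),7),z)[:2]
a,b=f((186,462),.145),f((325,462),.145);print('grip edge',a,b,np.linalg.norm(b-a),np.degrees(np.arctan2(*(b-a)[::-1])))
C=[f(p,.1) for p in [(150,83),(353,82),(356,350),(164,355)]];print(C,np.mean(C,0))
for i in range(4):
  d=C[(i+1)%4]-C[i];print(np.linalg.norm(d),np.degrees(np.arctan2(*d[::-1])))
u=np.array([np.cos(np.radians(-8)),np.sin(np.radians(-8))]); print('grip ctr',(a+b)/2-0.015*u)
from scipy.spatial.transform import Rotation as R
for _ in range(3):
  s=read_state();print(s['ee_pos'],R.from_quat(s['eef_rot']).as_matrix()[:,2],np.degrees(np.arctan2(*R.from_quat(s['eef_rot']).as_matrix()[:2,2][::-1])))
E
```

```text
grip edge [0.5142312  0.16257095] [0.51648517 0.17750663] 0.015104795622880933 81.41816953452106
[array([0.48223887, 0.16167661]), array([0.48586853, 0.18641561]), array([0.5206918 , 0.18191514]), array([0.51769588, 0.15754915])] [0.50162377 0.17188913]
0.025003850813936454 81.65320970487025
0.03511287439678551 -7.363934529106132
0.0245494859353521 -97.00960487964319
0.03569644069563799 173.36022725299793
grip ctr [0.50050416 0.17212639]
[0.49881964 0.17630766 0.23103351] [1.43417728e-01 9.89662023e-01 6.59647852e-04] 81.75433413917393
[0.49881964 0.17630766 0.23103351] [1.43417728e-01 9.89662023e-01 6.59647852e-04] 81.75433413917393
[0.49881964 0.17630766 0.23103351] [1.43417728e-01 9.89662023e-01 6.59647852e-04] 81.75433413917393
```

Call:
{"api": "step_arm", "payload": {"increments": [[0,0.0015,0.03,-0.0027,0],[0,0,0.03,0,0],[0,0,0.03,0,0],[0,0,0.02,0,0],[0,0,0.015,0,0]]}}

```text
time: 2.3
ee_pos: [0.499, 0.1732, 0.1046]
eef_rot: [0.705, -0.052, 0.05, -0.705]
contact_force: [-0.2, -0.6, -0.3]
gripper_width: 0.0853
```

Call:
{"api": "step_arm", "payload": {"increments": [[0,0,0,0,0],[0,0,0,0,0]]}}

```text
time: 2.5
ee_pos: [0.5006, 0.1729, 0.1066]
eef_rot: [-0.705, 0.051, -0.051, 0.705]
contact_force: [-0.4, 0.3, -0.4]
gripper_width: 0.0853
```

```bash
python3 - <<'E'
from h import *
g=snap('wrist','w2')
a=g['pixels'][:,:,::-1];cv2.imwrite('pics/c7.png',cv2.resize(a[120:420,140:420],None,fx=2,fy=2))
s=read_state();print(s['ee_pos'],s['contact_force'],s['moment'],s['eef_rot'])
E
```

```text
[0.50127601 0.17284034 0.10726375] [ 0.35987504 -0.41463427  0.76605698] [-0.02304818  0.01175486  0.01432829] [-0.70487089  0.05077977 -0.05175485  0.70562021]
```

View pics/c7.png

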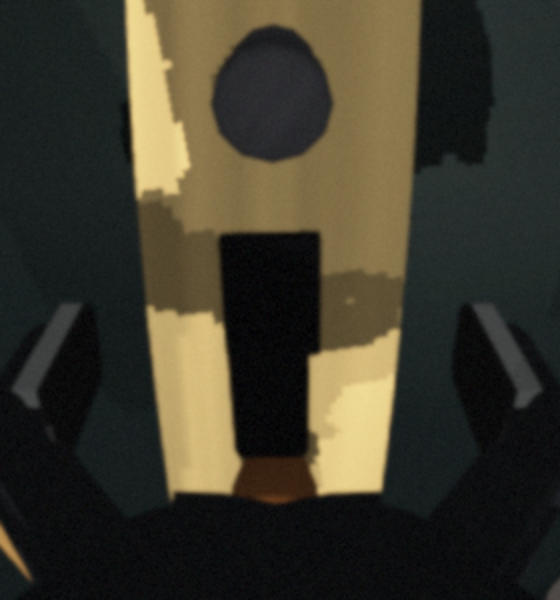

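Call:
{"api": "step_arm", "payload": {"increments": [[0,0,0,-0.0011,0],[120,0,0,0,0],[180,0,0,0,0],[255,0,0,0,0],[255,0,0,0,0]], "grip_force": 50}}

```text
time: 3.05
ee_pos: [0.5009, 0.1706, 0.1064]
eef_rot: [-0.705, 0.052, -0.052, 0.705]
contact_force: [-0.2, -0.2, 0.0]
gripper_width: 0.0283
```

Call:
{"api": "step_arm", "payload": {"increments": [[255,0,0,0,0],[255,0,0,0,0],[255,0,0,0,0],[255,0,0,0,0],[255,0,0,0,0]]}}

```text
time: 3.55
ee_pos: [0.5009, 0.1707, 0.1064]
eef_rot: [-0.705, 0.052, -0.052, 0.705]
contact_force: [-0.2, 0.1, 2.5]
gripper_width: 0.0154
```

```bash
python3 - <<'E'
from h import *
s=read_state();print(s['ee_pos'],s['contact_force'],s['moment'],s['eef_rot'],s['gripper_width'])
E
```

```text
[0.50092135 0.17070488 0.10644038] [-0.20032453  0.06659596  2.52849517] [-0.0541388   0.09446628  0.01876078] [-0.7051586   0.05171514 -0.0519057   0.70525363] 0.015419576799384481
```

Call:
{"api": "step_arm", "payload": {"increments": [[255,0,-0.01,0,0],[255,0,-0.02,0,0],[255,0,-0.025,0,0],[255,0,-0.03,0,0],[255,0,-0.03,0,0]]}}

```text
time: 4.05
ee_pos: [0.5003, 0.1704, 0.2225]
eef_rot: [0.705, -0.052, 0.052, -0.705]
contact_force: [1.1, -0.2, -2.0]
gripper_width: 0.0151
```

Call:
{"api": "step_arm", "payload": {"increments": [[255,0,0,0,0],[255,0,0,0,0],[255,0,0,0,0]]}}

```text
time: 4.35
ee_pos: [0.4996, 0.1704, 0.2198]
eef_rot: [0.706, -0.053, 0.051, -0.705]
contact_force: [0.3, 0.3, -1.6]
gripper_width: 0.0154
```

```bash
python3 - <<'E'
from h import *
s=read_state();print(s['ee_pos'],s['contact_force'],s['moment'],s['eef_rot'],s['gripper_width'])
snap('side','d3');g=snap('scene','s3');a=g['pixels'][:,:,::-1];cv2.imwrite('pics/c8.png',cv2.resize(a[100:300,230:430],None,fx=3,fy=3))
b=cv2.imread('pics/d3.png');cv2.imwrite('pics/c9.png',cv2.resize(b[100:300,160:400],None,fx=3,fy=3))
E
```

```text
[0.49963316 0.17036799 0.21981729] [ 0.2843528   0.34510758 -1.61016314] [-0.03097628 -0.02153878 -0.03834234] [ 0.7056579  -0.05285856  0.05077322 -0.70475171] 0.015357528257523156
```

View pics/c8.png

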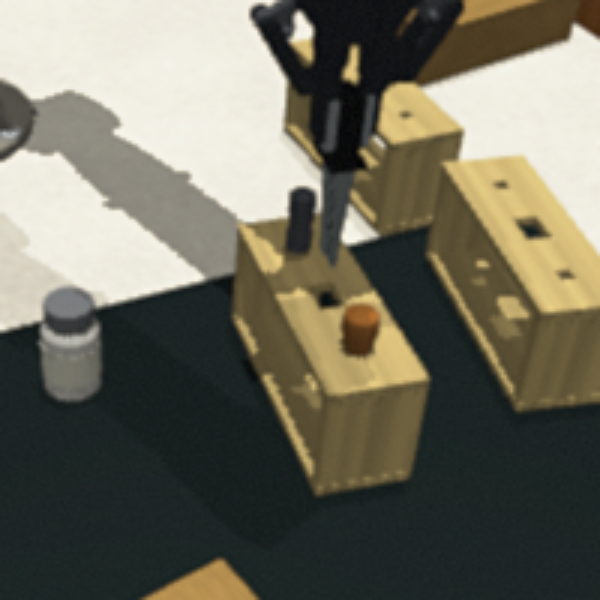

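View pics/c9.png

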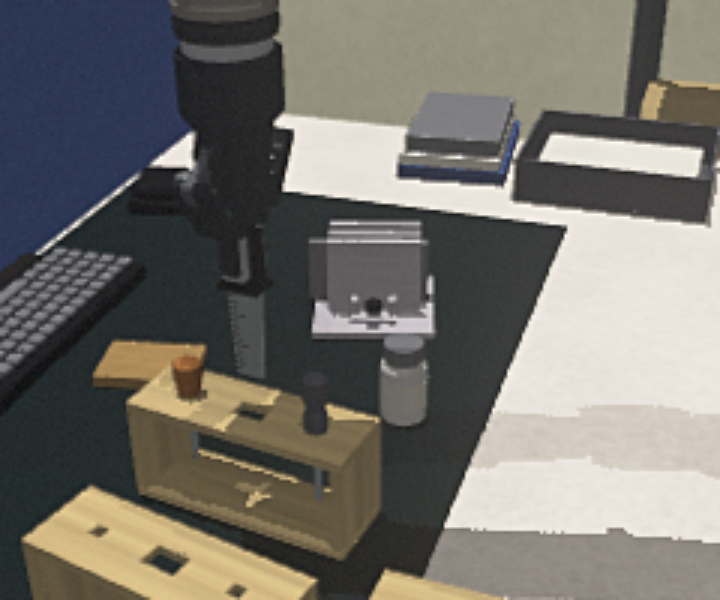

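Call:
{"api": "step_arm", "payload": {"increments": [[255,0,0,0,-0.143],[255,0,0,0,-0.143],[255,0,0,0,-0.143],[255,-0.0111,0,-0.0409,0],[255,-0.0111,0,-0.0409,0]]}}

```text
time: 4.95
ee_pos: [0.5015, 0.0864, 0.2199]
eef_rot: [0.7, 0.1, -0.102, -0.7]
contact_force: [1.3, -1.2, -0.9]
gripper_width: 0.0153
```

Call:
{"api": "step_arm", "payload": {"increments": [[255,-0.0111,0,-0.0409,0],[255,-0.0111,0,-0.0409,0],[255,-0.0111,0,-0.0409,0],[255,-0.0111,0,-0.0409,0],[255,-0.0111,0,-0.0409,0]]}}

```text
time: 5.45
ee_pos: [0.5051, -0.1274, 0.2202]
eef_rot: [-0.7, -0.099, 0.1, 0.7]
contact_force: [0.3, 0.5, -1.0]
gripper_width: 0.0154
```

Call:
{"api": "step_arm", "payload": {"increments": [[255,-0.0111,0,-0.0409,0],[255,0,0,0,0],[255,0,0,0,0],[255,0,0,0,0]]}}

```text
time: 5.85
ee_pos: [0.5065, -0.1667, 0.2203]
eef_rot: [-0.699, -0.1, 0.101, 0.701]
contact_force: [-0.3, -0.2, -1.6]
gripper_width: 0.0157
```

```bash
python3 - <<'E'
from h import *
from scipy.spatial.transform import Rotation as R
s=read_state();print(s['ee_pos'],s['contact_force'],s['moment'],s['gripper_width']);print(R.from_quat(s['eef_rot']).as_matrix().round(4),np.degrees(np.arctan2(*R.from_quat(s['eef_rot']).as_matrix()[:2,2][::-1])))
g=snap('wrist','w4');snap('scene','s4');snap('side','d4')
a=g['pixels'][:,:,::-1];cv2.imwrite('pics/c10.png',cv2.resize(a[130:330,180:380],None,fx=3,fy=3,interpolation=cv2.INTER_CUBIC))
b=cv2.imread('pics/s4.png');cv2.imwrite('pics/c11.png',cv2.resize(b[170:320,110:260],None,fx=4,fy=4,interpolation=cv2.INTER_CUBIC))
E
```

```text
[ 0.50652526 -0.16667767  0.2203317 ] [-0.31262567 -0.18583472 -1.59887872] [ 0.0045415  -0.06398838 -0.02159829] 0.015748058630396546
[[ 0.9599 -0.0017 -0.2802]
 [ 0.2802  0.0016  0.9599]
 [-0.0012 -1.      0.002 ]] 106.27117276971418
```

View pics/c10.png

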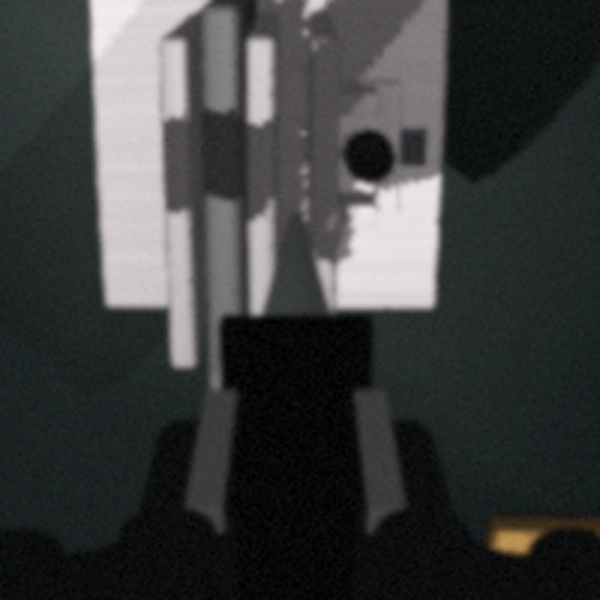

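View pics/c11.png

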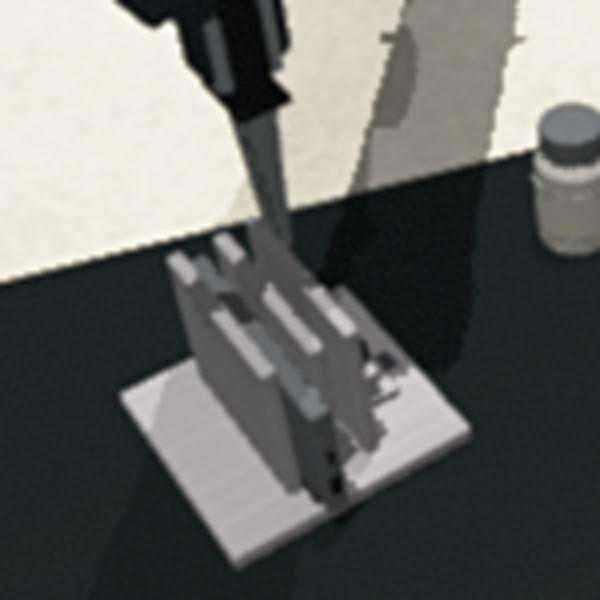

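Wrist view: outer plate, battery, mid plate (crop col ~262) and, in shadow, the end plate (~325). The blade tip is near crop (297,215). I'll enhance the shadowed part.

```bash
python3 - <<'E'
import cv2,numpy as np
a=cv2.imread('pics/w4.png')[125:250,220:310].astype(float)
b=np.clip((a/255)**0.8*1.5*255,0,255).astype(np.uint8)
b=np.clip((a-40)*2,0,255).astype(np.uint8)
cv2.imwrite('pics/c12.png',cv2.resize(b,None,fx=4.8,fy=4.8,interpolation=cv2.INTER_CUBIC))
g=cv2.imread('pics/w4.png',0)
for r in [140,150,160,180,190,196]: print(r,g[r,255:305].tolist())
E
```

```text
140 [132, 128, 117, 96, 73, 49, 39, 40, 55, 62, 70, 68, 68, 67, 69, 64, 64, 68, 73, 78, 81, 81, 80, 79, 85, 100, 126, 120, 90, 73, 65, 65, 66, 66, 62, 66, 69, 74, 85, 79, 81, 81, 81, 81, 81, 80, 81, 81, 81, 80]
150 [133, 126, 115, 91, 71, 56, 76, 129, 175, 199, 204, 207, 206, 205, 190, 158, 119, 84, 76, 76, 76, 80, 78, 76, 80, 80, 77, 73, 67, 68, 75, 77, 74, 78, 77, 76, 80, 77, 73, 76, 80, 80, 80, 79, 79, 81, 79, 79, 76, 92]
160 [130, 126, 118, 97, 76, 56, 72, 123, 173, 196, 202, 203, 203, 200, 178, 142, 109, 82, 77, 77, 80, 79, 82, 80, 81, 78, 77, 73, 65, 69, 75, 80, 74, 73, 77, 77, 76, 76, 73, 70, 69, 71, 69, 71, 67, 70, 75, 79, 83, 86]
180 [43, 45, 45, 40, 37, 39, 44, 59, 69, 73, 77, 77, 75, 77, 79, 70, 73, 71, 77, 77, 77, 80, 77, 76, 79, 75, 72, 70, 66, 72, 75, 78, 77, 77, 78, 76, 74, 74, 72, 53, 33, 19, 15, 17, 11, 15, 10, 13, 13, 16]
190 [44, 45, 44, 40, 42, 38, 43, 55, 72, 72, 78, 78, 80, 80, 78, 73, 68, 69, 74, 78, 79, 80, 77, 77, 80, 91, 106, 105, 82, 72, 78, 76, 75, 74, 75, 80, 79, 85, 100, 108, 112, 114, 119, 134, 144, 138, 119, 89, 82, 73]
196 [80, 76, 68, 64, 60, 54, 47, 57, 69, 76, 78, 76, 77, 84, 103, 110, 100, 78, 72, 75, 78, 76, 79, 76, 81, 91, 107, 103, 82, 73, 75, 76, 72, 72, 76, 76, 76, 72, 63, 69, 69, 69, 70, 71, 73, 75, 73, 74, 84, 119]
```

View pics/c12.png

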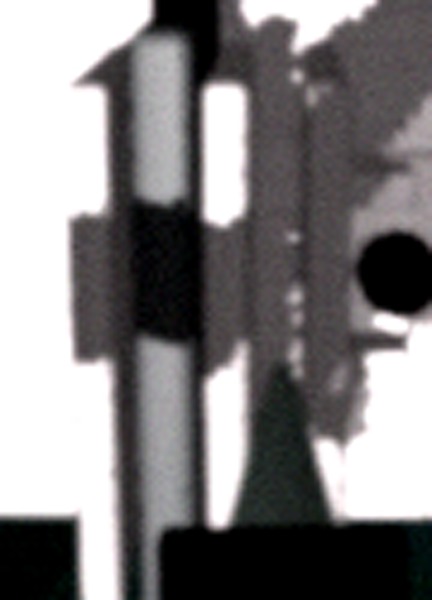

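```bash
python3 - <<'E'
from h import *
np.set_printoptions(precision=4,suppress=True)
g=load('w4'); im=cv2.cvtColor(g['pixels'],cv2.COLOR_RGB2GRAY).astype(float)
def edge(r,lo,hi,sgn):  # subpixel of strongest gradient
    row=cv2.GaussianBlur(im,(1,3),0)[r]; d=sgn*np.gradient(row)[lo:hi]; i=int(np.argmax(d)); 
    w=np.clip(d[max(0,i-2):i+3],0,None); return lo+max(0,i-2)+(w*np.arange(len(w))).sum()/w.sum()
def line(name,rows,lo,hi,sgn,z):
    P=np.array([onz(g,edge(r,lo,hi,sgn),r,z)[:2] for r in rows]); c=P.mean(0);u,s,v=np.linalg.svd(P-c);d=v[0]*np.sign(v[0][0])
    print(name,'az',np.degrees(np.arctan2(d[1],d[0])).round(2),'rms mm',(s[1]/np.sqrt(len(rows))*1e3).round(2),'perp off mm @16.3:',((c@np.array([-.2807,.9598]))*1e3).round(2)); return c,d
yv=np.array([-.2807,.9598])
line('base L',range(135,230,3),203,222,1,.012)
line('base R',list(range(195,230,3)),318,335,-1,.012)
line('outer L lit',list(range(205,245,3)),225,245,1,.097)
line('mid L lit',list(range(146,166,2)),258,267,1,.097)
line('mid R lit',list(range(146,166,2)),266,275,-1,.097)
line('mid L shade',list(range(172,194,2)),258,267,1,.097)
t=onz(g,279,201.5,.13);print('tip',t,t[:2]@yv*1e3)
for c in (282.5,283.3,284): print('end inner',onz(g,c,160,.097)[:2]@yv*1e3)
for c in (293,294): print('end outer',onz(g,c,180,.097)[:2]@yv*1e3)
s=read_state();print(s['ee_pos'][:2]@yv*1e3)
E
```

```text
base L az 15.97 rms mm 0.13 perp off mm @16.3: -376.55
base R az 16.24 rms mm 0.17 perp off mm @16.3: -247.65
outer L lit az 12.53 rms mm 0.45 perp off mm @16.3: -338.41
mid L lit az 15.78 rms mm 0.02 perp off mm @16.3: -315.12
mid R lit az 15.11 rms mm 0.11 perp off mm @16.3: -308.44
mid L shade az 15.24 rms mm 0.08 perp off mm @16.3: -315.47
tip [ 0.4967 -0.1688  0.13  ] -301.46714766580175
end inner -298.4238282067118
end inner -297.76393186982983
end inner -297.18647688986397
end outer -289.58862258245756
end outer -288.74957799835494
-302.0377070374736
```

Call:
{"api": "step_arm", "payload": {"increments": [[255,0,0.01,-0.0012,0],[255,0,0.012,0,0],[255,0,0,0,0],[255,0,0,0,0],[255,0,0,0,0]]}}

```text
time: 6.5
ee_pos: [0.5071, -0.1695, 0.1994]
eef_rot: [0.7, 0.1, -0.099, -0.7]
contact_force: [0.1, -0.7, -1.4]
gripper_width: 0.015
```

```bash
cat > look.py <<'E'
from h import *
import sys
from scipy.spatial.transform import Rotation as R
n=sys.argv[1]
s=read_state();M=R.from_quat(s['eef_rot']).as_matrix()
print('pos',s['ee_pos'].round(4),'perp mm',(s['ee_pos'][:2]@[-.2807,.9598]*1e3).round(2),'F tool',(M.T@s['contact_force']).round(2),'M tool',(M.T@s['moment']).round(3),'w',s['gripper_width'].round(4),'az',np.degrees(np.arctan2(M[1,2],M[0,2])).round(2))
g=snap('wrist','w'+n);a=g['pixels'][125:250,220:310,::-1].astype(float)
b=np.clip((a-40)*2,0,255).astype(np.uint8)
cv2.imwrite('pics/cw'+n+'.png',cv2.resize(b,None,fx=4.8,fy=4.8,interpolation=cv2.INTER_CUBIC))
E
python3 look.py 5
```

```text
Traceback (most recent call last):
  File "look.py", line 6, in <module>
    print('pos',s['ee_pos'].round(4),'perp mm',(s['ee_pos'][:2]@[-.2807,.9598]*1e3).round(2),'F tool',(M.T@s['contact_force']).round(2),'M tool',(M.T@s['moment']).round(3),'w',s['gripper_width'].round(4),'az',np.degrees(np.arctan2(M[1,2],M[0,2])).round(2))
                                                                                                                                                                                ^^^^^^^^^^^^^^^^^^^^^^^^
AttributeError: 'float' object has no attribute 'round'
```

```bash
sed -i "s/s\['gripper_width'\].round(4)/round(s['gripper_width'],4)/" look.py; python3 look.py 5
```

```text
pos [ 0.5071 -0.1695  0.1994] perp mm -305.07 F tool [-0.1   1.38 -0.7 ] M tool [ 0.027  0.    -0.037] w 0.015 az 106.17
```

View pics/cw5.png

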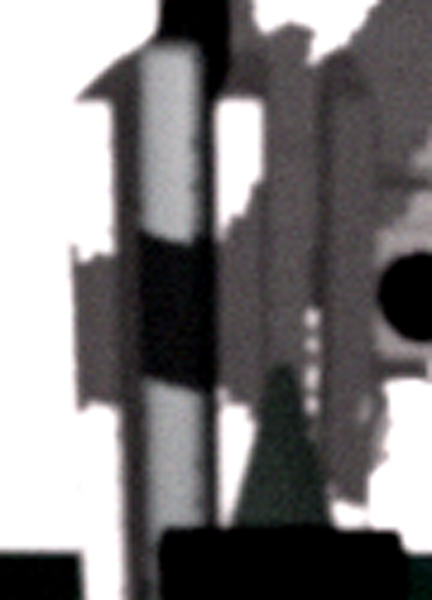

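Call:
{"api": "step_arm", "payload": {"increments": [[255,0,0,0,0],[255,0,0,0,0],[255,0,0,0,0]]}}

```text
time: 6.85
ee_pos: [0.5071, -0.1695, 0.1995]
eef_rot: [0.7, 0.1, -0.099, -0.7]
contact_force: [-0.1, 0.8, -1.5]
gripper_width: 0.0154
```

```bash
python3 look.py 6; python3 - <<'E'
from h import *
a=load('w5')['pixels'];b=load('w6')['pixels']
A,B=[cv2.cvtColor(x,cv2.COLOR_RGB2GRAY)[60:200].astype(np.float32) for x in (a,b)]
print(cv2.phaseCorrelate(A,B,cv2.createHanningWindow(A.shape[::-1],cv2.CV_32F)))
E
```

```text
pos [ 0.5071 -0.1695  0.1995] perp mm -305.06 F tool [0.12 1.45 0.77] M tool [-0.042  0.006 -0.025] w 0.0154 az 106.17
((-0.05030143678288823, 0.005671659472511692), 1.1072870837869468)
```

Call:
{"api": "step_arm", "payload": {"increments": [[255,0,0,0.0016,0],[255,0,0,0,0],[255,0,0,0,0]]}}

```text
time: 7.2
ee_pos: [0.5066, -0.1678, 0.1993]
eef_rot: [-0.7, -0.1, 0.1, 0.7]
contact_force: [0.2, 0.8, -1.7]
gripper_width: 0.0153
```

```bash
python3 look.py 7
```

```text
pos [ 0.5066 -0.1678  0.1993] perp mm -303.24 F tool [0.43 1.69 0.73] M tool [ 0.055 -0.005  0.006] w 0.0153 az 106.19
```

View pics/cw7.png

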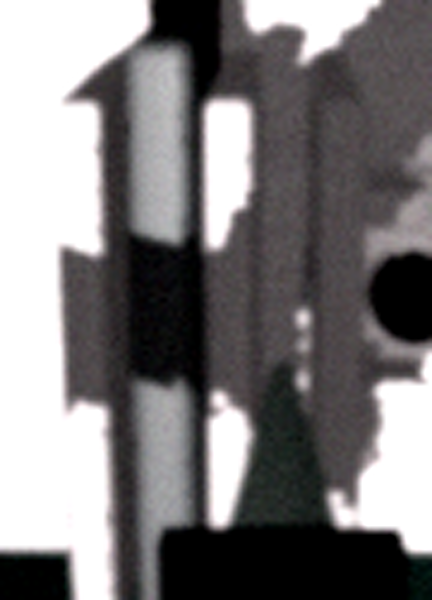

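Call:
{"api": "step_arm", "payload": {"increments": [[255,0,0.01,0,0],[255,0,0.01,0,0],[255,0,0.008,0,0],[255,0,0,0,0],[255,0,0,0,0]]}}

```text
time: 7.75
ee_pos: [0.5063, -0.1679, 0.1708]
eef_rot: [-0.7, -0.099, 0.1, 0.7]
contact_force: [0.1, -0.1, -0.6]
gripper_width: 0.0151
```

```bash
python3 look.py 8
```

```text
pos [ 0.5063 -0.1679  0.1708] perp mm -303.25 F tool [ 0.04  0.65 -0.16] M tool [-0.019  0.053 -0.011] w 0.0151 az 106.17
```

View pics/cw8.png

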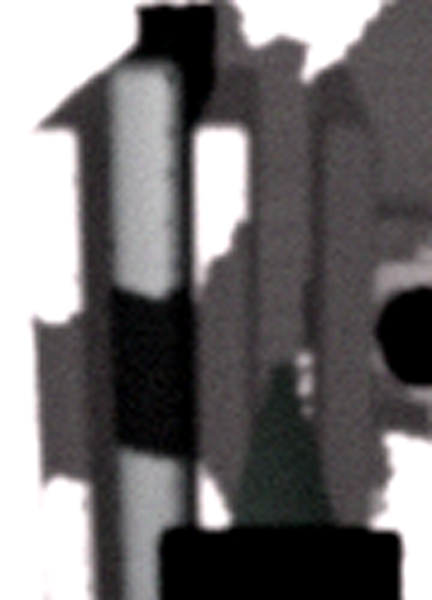

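Call:
{"api": "step_arm", "payload": {"increments": [[255,0,0.005,0,0],[255,0,0.005,0,0],[255,0,0.003,0,0],[255,0,0,0,0]]}}

```text
time: 8.2
ee_pos: [0.5061, -0.1677, 0.1576]
eef_rot: [-0.7, -0.099, 0.1, 0.7]
contact_force: [0.8, 0.1, -1.0]
gripper_width: 0.0156
```

```bash
python3 look.py 9;python3 - <<'E'
from h import *
a=snap('scene','s9')['pixels'][:,:,::-1];b=snap('side','d9')['pixels'][:,:,::-1]
p=cv2.resize(a[170:310,120:250],(520,560),interpolation=cv2.INTER_CUBIC);p=np.clip(p*1.6,0,255).astype(np.uint8)
cv2.imwrite('pics/c13.png',p);cv2.imwrite('pics/c14.png',cv2.resize(b[90:230,210:350],None,fx=4,fy=4,interpolation=cv2.INTER_CUBIC))
E
```

```text
pos [ 0.5061 -0.1677  0.1576] perp mm -303.05 F tool [ 0.83  0.96 -0.17] M tool [ 0.013  0.011 -0.015] w 0.0156 az 106.17
```

View pics/cw9.png

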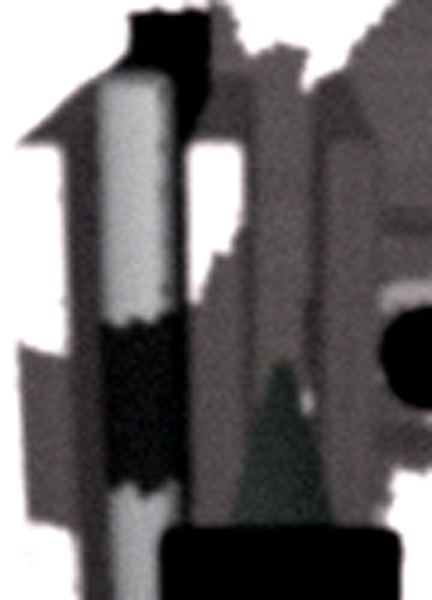

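View pics/c13.png

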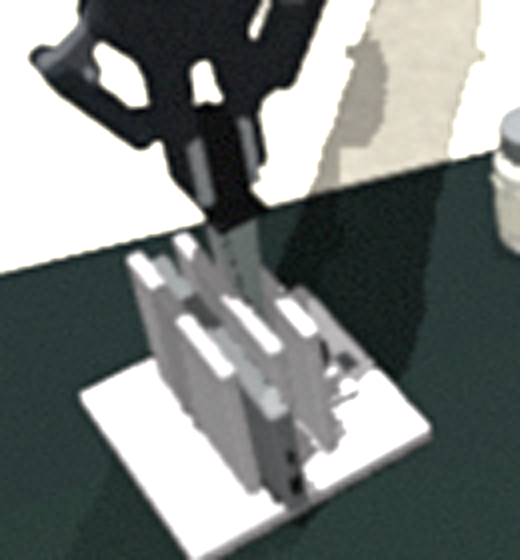

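View pics/c14.png

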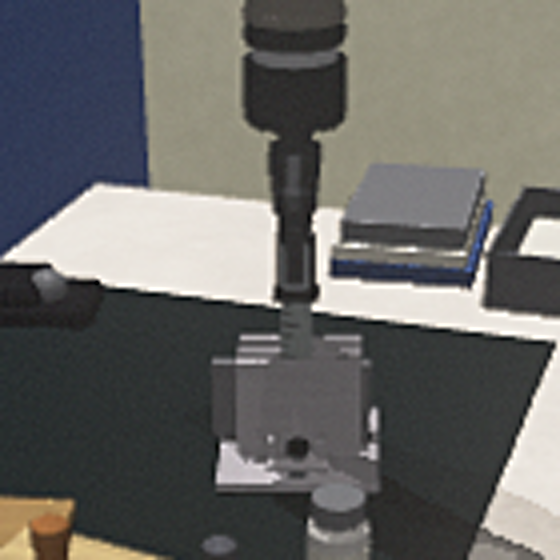

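Call:
{"api": "step_arm", "payload": {"increments": [[255,0,0.002,0,0],[255,0,0.002,0,0],[255,0,0.002,0,0],[255,0,0,0,0],[255,0,0,0,0]]}}

```text
time: 8.85
ee_pos: [0.5065, -0.1679, 0.1522]
eef_rot: [-0.7, -0.099, 0.1, 0.7]
contact_force: [0.3, 0.8, -1.8]
gripper_width: 0.0157
```

```bash
python3 look.py 10
```

```text
pos [ 0.5065 -0.1679  0.1522] perp mm -303.35 F tool [0.57 1.78 0.71] M tool [-0.007  0.039 -0.028] w 0.0157 az 106.17
```

Call:
{"api": "step_arm", "payload": {"increments": [[255,0,0.001,0,0],[255,0,0.001,0,0],[255,0,0.001,0,0],[255,0,0,0,0]]}}

```text
time: 9.3
ee_pos: [0.5064, -0.1678, 0.1491]
eef_rot: [-0.7, -0.099, 0.1, 0.7]
contact_force: [-0.1, 0.9, -1.2]
gripper_width: 0.0154
```

Call:
{"api": "step_arm", "payload": {"increments": [[255,0,0.001,0,0],[255,0,0.001,0,0],[255,0,0,0,0]]}}

```text
time: 9.6
ee_pos: [0.5064, -0.1679, 0.1471]
eef_rot: [-0.7, -0.099, 0.1, 0.7]
contact_force: [-0.2, 0.3, -1.1]
gripper_width: 0.0151
```

```bash
python3 look.py 11
```

```text
pos [ 0.5064 -0.1679  0.1471] perp mm -303.29 F tool [-0.06  1.09  0.34] M tool [-0.013 -0.003  0.012] w 0.0151 az 106.17
```

View pics/cw11.png

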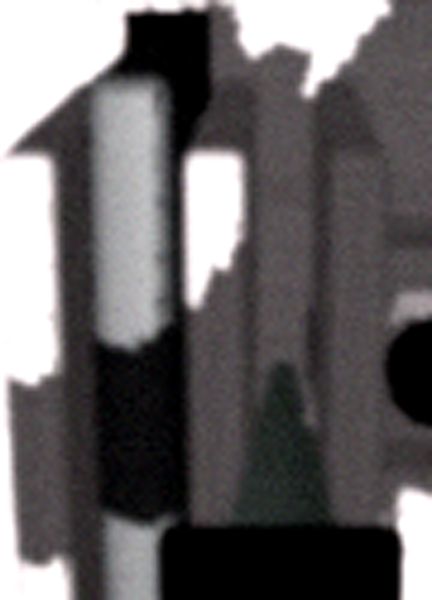

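Call:
{"api": "step_arm", "payload": {"increments": [[255,0,0.001,0,0],[255,0,0.001,0,0],[255,0,0,0,0]]}}

```text
time: 9.95
ee_pos: [0.5064, -0.1678, 0.1451]
eef_rot: [-0.7, -0.099, 0.1, 0.7]
contact_force: [-0.9, -0.5, -0.3]
gripper_width: 0.0153
```

```bash
cat > st.py <<'E'
from h import *
from scipy.spatial.transform import Rotation as R
s=read_state();M=R.from_quat(s['eef_rot']).as_matrix()
print('pos',s['ee_pos'].round(4),'perp mm',(s['ee_pos'][:2]@[-.2807,.9598]*1e3).round(2),'F tool',(M.T@s['contact_force']).round(2),'M tool',(M.T@s['moment']).round(3),'w',round(s['gripper_width'],4),'az',np.degrees(np.arctan2(M[1,2],M[0,2])).round(2))
E
python3 st.py
```

```text
pos [ 0.5064 -0.1678  0.1451] perp mm -303.2 F tool [-0.96  0.33 -0.25] M tool [ 0.09   0.011 -0.009] w 0.0153 az 106.18
```

Call:
{"api": "step_arm", "payload": {"increments": [[255,0,0.001,0,0],[255,0,0,0,0],[255,0,0,0,0]]}}

```text
time: 10.25
ee_pos: [0.5065, -0.1677, 0.1442]
eef_rot: [-0.7, -0.099, 0.1, 0.7]
contact_force: [0.4, -0.3, -0.4]
gripper_width: 0.0153
```

```bash
python3 st.py
```

```text
pos [ 0.5065 -0.1677  0.1442] perp mm -303.17 F tool [ 0.28  0.36 -0.43] M tool [0.177 0.038 0.001] w 0.0153 az 106.18
```

Call:
{"api": "step_arm", "payload": {"increments": [[255,0,0,0.0004,0],[255,0,0,0,0],[255,0,0,0,0]]}}

```text
time: 10.55
ee_pos: [0.5065, -0.1677, 0.1444]
eef_rot: [0.7, 0.1, -0.099, -0.7]
contact_force: [-0.5, 0.3, -1.1]
gripper_width: 0.0156
```

```bash
python3 st.py
```

```text
pos [ 0.5065 -0.1677  0.1444] perp mm -303.1 F tool [-0.41  1.07  0.41] M tool [ 0.089 -0.008  0.011] w 0.0156 az 106.17
```

Call:
{"api": "step_arm", "payload": {"increments": [[255,0,0,0.0004,0],[255,0,0,0,0],[255,0,0,0,0]]}}

```text
time: 10.85
ee_pos: [0.5064, -0.1672, 0.1443]
eef_rot: [0.7, 0.099, -0.099, -0.7]
contact_force: [0.4, 0.5, -0.9]
gripper_width: 0.0156
```

```bash
python3 st.py
```

```text
pos [ 0.5064 -0.1672  0.1443] perp mm -302.65 F tool [0.49 0.86 0.33] M tool [-0.029 -0.038 -0.001] w 0.0156 az 106.17
```

Free again (M_x ≈ 0). Going on down, gently.

Call:
{"api": "step_arm", "payload": {"increments": [[255,0,0.001,0,0],[255,0,0.001,0,0],[255,0,0,0,0],[255,0,0,0,0]]}}

```text
time: 11.25
ee_pos: [0.5063, -0.1673, 0.1422]
eef_rot: [0.7, 0.099, -0.099, -0.7]
contact_force: [-0.1, -0.1, -1.5]
gripper_width: 0.0154
```

```bash
python3 st.py
```

```text
pos [ 0.5063 -0.1673  0.1422] perp mm -302.72 F tool [-0.13  1.49 -0.11] M tool [-0.075  0.     0.01 ] w 0.0154 az 106.16
```

Call:
{"api": "step_arm", "payload": {"increments": [[255,0,0.001,0,0],[255,0,0,0,0],[255,0,0,0,0]]}}

```text
time: 11.55
ee_pos: [0.5064, -0.1673, 0.1413]
eef_rot: [0.7, 0.099, -0.099, -0.7]
contact_force: [0.5, -1.3, -1.6]
gripper_width: 0.0157
```

```bash
python3 look.py 12
```

```text
pos [ 0.5064 -0.1673  0.1413] perp mm -302.74 F tool [ 0.1   1.59 -1.4 ] M tool [-0.195 -0.001 -0.032] w 0.0157 az 106.17
```

View pics/cw12.png

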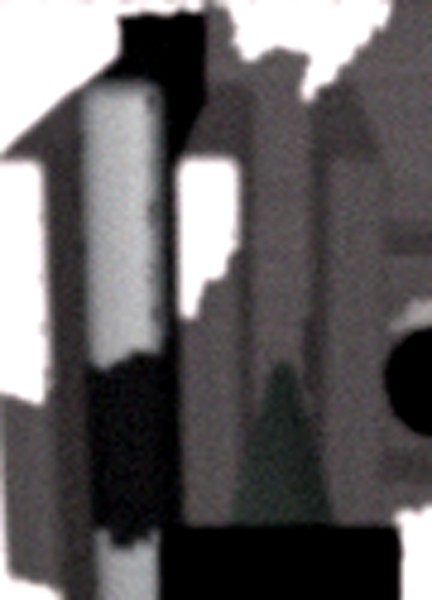

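Call:
{"api": "step_arm", "payload": {"increments": [[255,0,0,-0.0003,0],[255,0,0,0,0],[255,0,0,0,0]]}}

```text
time: 11.9
ee_pos: [0.5064, -0.1674, 0.1413]
eef_rot: [-0.7, -0.099, 0.099, 0.7]
contact_force: [0.3, -0.2, -0.9]
gripper_width: 0.0154
```

```bash
python3 st.py
```

```text
pos [ 0.5064 -0.1674  0.1413] perp mm -302.84 F tool [ 0.27  0.93 -0.26] M tool [-0.102  0.034 -0.002] w 0.0154 az 106.17
```

Call:
{"api": "step_arm", "payload": {"increments": [[255,0,0,-0.0002,0],[255,0,0.001,0,0],[255,0,0,0,0],[255,0,0,0,0]]}}

```text
time: 12.3
ee_pos: [0.5065, -0.1674, 0.1402]
eef_rot: [-0.7, -0.099, 0.1, 0.7]
contact_force: [-0.3, 0.1, -2.2]
gripper_width: 0.0153
```

```bash
python3 st.py
```

```text
pos [ 0.5065 -0.1674  0.1402] perp mm -302.85 F tool [-0.26  2.2   0.17] M tool [ 0.032 -0.022 -0.09 ] w 0.0153 az 106.18
```

Call:
{"api": "step_arm", "payload": {"increments": [[255,0,0.001,0,0],[255,0,0,0,0],[255,0,0,0,0]]}}

```text
time: 12.6
ee_pos: [0.5066, -0.1674, 0.1394]
eef_rot: [-0.7, -0.1, 0.099, 0.7]
contact_force: [0.2, 0.7, 0.4]
gripper_width: 0.0154
```

```bash
python3 st.py
```

```text
pos [ 0.5066 -0.1674  0.1394] perp mm -302.89 F tool [ 0.43 -0.4   0.64] M tool [ 0.192  0.057 -0.057] w 0.0154 az 106.18
```

Call:
{"api": "step_arm", "payload": {"increments": [[255,0,0.0007,0,0],[255,0,0,0,0],[255,0,0,0,0]]}}

```text
time: 12.9
ee_pos: [0.5066, -0.1674, 0.1389]
eef_rot: [-0.7, -0.1, 0.099, 0.7]
contact_force: [-0.2, 0.8, 2.1]
gripper_width: 0.0155
```

```bash
python3 st.py
```

```text
pos [ 0.5066 -0.1674  0.1389] perp mm -302.88 F tool [-0.01 -2.11  0.84] M tool [ 0.361 -0.076  0.054] w 0.0155 az 106.18
```

Call:
{"api": "step_arm", "payload": {"increments": [[255,0,0,0.0002,0],[255,0,0,0,0],[255,0,0,0,0]]}}

```text
time: 13.2
ee_pos: [0.5066, -0.1674, 0.1388]
eef_rot: [-0.7, -0.1, 0.099, 0.7]
contact_force: [-0.5, 0.5, 3.4]
gripper_width: 0.0155
```

```bash
python3 st.py
```

```text
pos [ 0.5066 -0.1674  0.1388] perp mm -302.89 F tool [-0.33 -3.39  0.6 ] M tool [ 0.361 -0.027  0.036] w 0.0155 az 106.18
```

Call:
{"api": "step_arm", "payload": {"increments": [[255,0,0,0.0003,0],[255,0,0,0,0],[255,0,0,0,0]]}}

```text
time: 13.5
ee_pos: [0.5066, -0.1674, 0.1388]
eef_rot: [0.7, 0.1, -0.099, -0.7]
contact_force: [0.2, 1.3, 3.0]
gripper_width: 0.0156
```

```bash
python3 st.py
```

```text
pos [ 0.5066 -0.1674  0.1388] perp mm -302.86 F tool [ 0.58 -3.01  1.21] M tool [ 0.253 -0.006 -0.065] w 0.0156 az 106.17
```

Call:
{"api": "step_arm", "payload": {"increments": [[255,0,0,0.0003,0],[255,0,0,0,0],[255,0,0,0,0]]}}

```text
time: 13.8
ee_pos: [0.5066, -0.1673, 0.1388]
eef_rot: [0.7, 0.1, -0.099, -0.7]
contact_force: [0.3, -0.1, 2.9]
gripper_width: 0.0151
```

```bash
python3 st.py
```

```text
pos [ 0.5066 -0.1673  0.1388] perp mm -302.79 F tool [ 0.22 -2.92 -0.16] M tool [-0.013  0.038 -0.112] w 0.0151 az 106.16
```

Call:
{"api": "step_arm", "payload": {"increments": [[255,0,0.0005,0,0],[255,0,0,0,0],[255,0,0,0,0],[255,0,0,0,0]]}}

```text
time: 14.2
ee_pos: [0.5065, -0.1673, 0.1383]
eef_rot: [0.7, 0.1, -0.099, -0.7]
contact_force: [2.1, 0.1, 3.4]
gripper_width: 0.0154
```

```bash
python3 look.py 13
```

```text
pos [ 0.5065 -0.1673  0.1383] perp mm -302.75 F tool [ 2.09 -3.39 -0.52] M tool [-0.205  0.055 -0.148] w 0.0154 az 106.16
```

View pics/cw13.png

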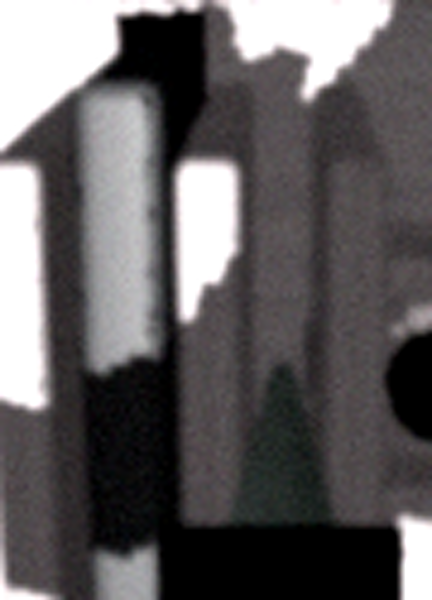

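Call:
{"api": "step_arm", "payload": {"increments": [[255,0,0.0005,-0.0002,0],[255,0,0,0,0],[255,0,0,0,0],[255,0,0,0,0]]}}

```text
time: 14.65
ee_pos: [0.5065, -0.1673, 0.1379]
eef_rot: [0.7, 0.1, -0.099, -0.7]
contact_force: [0.4, -0.9, 6.0]
gripper_width: 0.0157
```

```bash
python3 st.py
```

```text
pos [ 0.5065 -0.1673  0.1379] perp mm -302.73 F tool [ 0.1  -5.96 -0.95] M tool [-0.205  0.049 -0.015] w 0.0157 az 106.17
```

Call:
{"api": "step_arm", "payload": {"increments": [[255,0,0,-0.0002,0],[255,0,0,0,0],[255,0,0,0,0],[255,0,0,0,0],[255,0,0,0,0]]}}

```text
time: 15.15
ee_pos: [0.5066, -0.1673, 0.1379]
eef_rot: [0.7, 0.1, -0.099, -0.7]
contact_force: [0.8, 0.4, 5.8]
gripper_width: 0.0158
```

```bash
python3 look.py 14;python3 - <<'E'
from h import *
a=snap('scene','s14')['pixels'][:,:,::-1];b=snap('side','d14')['pixels'][:,:,::-1]
p=cv2.resize(a[170:310,120:250],(520,560),interpolation=cv2.INTER_CUBIC);p=np.clip(p.astype(float)*1.6,0,255).astype(np.uint8)
q=cv2.resize(b[90:230,240:310],(280,560),interpolation=cv2.INTER_CUBIC)
cv2.imwrite('pics/c15.png',np.hstack([p,q]))
# stand motion: compare stand base region with before contact
for n,k,(y0,y1,x0,x1) in [('s9','s14',(255,305,135,235)),('d9','d14',(195,222,258,308)),('s4','s14',(265,305,140,235))]:
    A=load(n)['pixels'][y0:y1,x0:x1];B=load(k)['pixels'][y0:y1,x0:x1]
    A,B=[cv2.cvtColor(x,cv2.COLOR_RGB2GRAY).astype(np.float32) for x in(A,B)]
    print(n,k,cv2.phaseCorrelate(A,B,cv2.createHanningWindow(A.shape[::-1],cv2.CV_32F)))
E
```

```text
pos [ 0.5066 -0.1673  0.1379] perp mm -302.8 F tool [ 0.92 -5.76  0.14] M tool [-0.164  0.052 -0.014] w 0.0158 az 106.17
s9 s14 ((0.0749630507575958, 0.09635035914012491), 0.9916360452651978)
d9 d14 ((-0.051097290716924704, 0.6468070178185723), 0.9607527983630145)
s4 s14 ((-0.022312630094752706, 0.029576060666979487), 1.004638566573461)
```

View pics/c15.png

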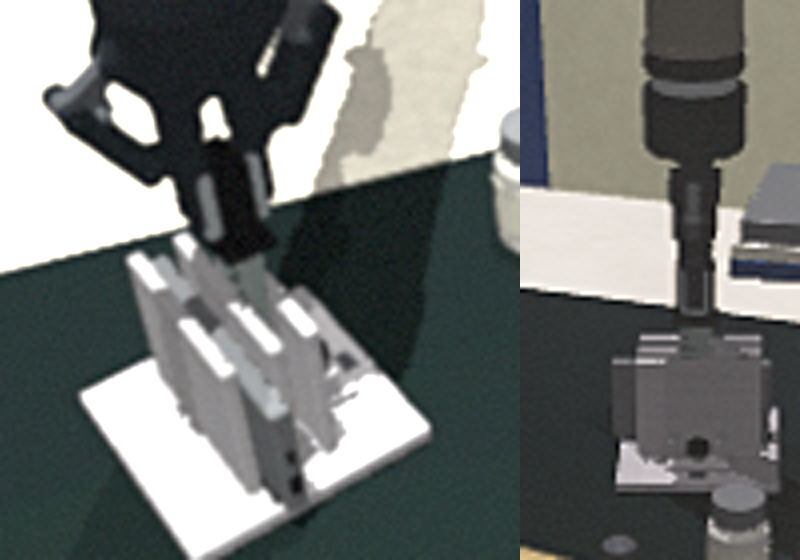

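View pics/s14.png

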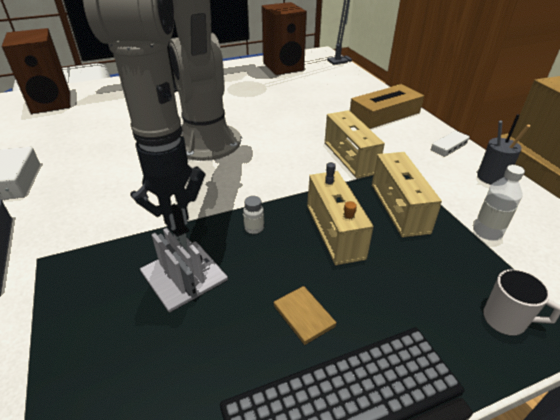

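```bash
python3 st.py; python3 -c "
from station import *
print(close_job())"
```

```text
pos [ 0.5065 -0.1673  0.1379] perp mm -302.8 F tool [-0.2  -4.54  0.28] M tool [-0.154 -0.026 -0.054] w 0.0155 az 106.17
the job is handed in; nothing more can be done
None
```

I took the gauge from the tool rack by its grip and lowered it thin end first into the empty slot. It now sits snug, still gripped and still. I handed the job in at about 15 s of the 45 s allowed.

**Seating:** The plates push up on the blade with about 6–7 N, and the sideways force and twist are close to zero, so it bears on both plates. The last 0.5 mm of lowering raised the upward push from about 4.7 to 7.3 N, and I stopped there.

**Slot width:** The thin end sits about 50.5 mm below the plate tops and about 34 mm above the slot's floor. That puts the slot at about 10.6 mm wide, against 10.3–10.6 mm measured in the wrist camera picture.

**Surroundings:** In the scene camera the stand shifted by less than 0.1 pixel between before and after contact. By eye, the jar, notebook and the two other rack tools are where they were.

**Checks that disagreed:**
- The arm once moved 3 mm sideways on a 1.2 mm command. I corrected that from the pictures before the blade entered the slot.
- While lowering, the blade lightly touched the middle plate and then the end plate, by 1–2 N each. I re-centred it each time.
- The side view showed a 0.65 pixel change around the stand, which I put down to the arm's moving shadow because the scene view did not show it.

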